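# Space the slats of a shoe rack with a gauge

### The job

Use the wooden spacer gauge to give the loose slats of the shoe rack equal gaps, working out from the screwed end slat: set the gauge over the nearest loose slat with its thick foot on the end-slat side, and gently draw the slat along with the lip until the thick foot bears lightly on the slat before it, hold it there a moment, then step the gauge on to the second and the third slat and do the same. Press only lightly so that slats already set stay put, leave the things lying about alone, and finally stand the gauge on its feet on the bench, clear of the rack.

Things in the scene. Friction and masses are not known exactly. Their poses are not given: they have to be found in the camera images.
- rack: Slatted shoe rack, fixed on the bench: two wooden bearers 270 mm long along its y, inner faces at x = +-49 mm, tops 25 mm above the bench, joined at both ends. Four slats lie across them along x. Origin: on the bench under its middle; z up. The row runs along +y from the end slat at y = -115 mm.
- end_slat: Plain wooden slat, 165 mm long (its x), 18 mm wide (its y), 20 mm high, the one fixed by two bright screws at the -y end of the rack; it does not move. Origin: centre of its underside, which is 25 mm above the bench (top at 45 mm). y points along the row, away from the end slat.
- slat_1: Plain wooden slat, 165 mm long (its x), 18 mm wide (its y), 20 mm high, the first loose slat next to the end slat. It slides along the rack's y only, without turning, held by a dry friction of 3 to 7 N that differs from slat to slat. Origin: centre of its underside, which is 25 mm above the bench (top at 45 mm). y points along the row, away from the end slat.
- slat_2: Plain wooden slat, 165 mm long (its x), 18 mm wide (its y), 20 mm high, the second loose slat; slides like the first. Origin: centre of its underside, which is 25 mm above the bench (top at 45 mm). y points along the row, away from the end slat.
- slat_3: Plain wooden slat, 165 mm long (its x), 18 mm wide (its y), 20 mm high, the third loose slat, farthest from the end slat; slides like the first. Origin: centre of its underside, which is 25 mm above the bench (top at 45 mm). y points along the row, away from the end slat.
- gauge: Dark wooden spacer gauge, loose, 0.1 to 0.2 kg, 46 (x) by 55 (y) by 61 mm high. Origin: centre of its underside, on the bench at first; z up. Below: thick spacer foot at y = -27.5 to -7.5 mm, open slot 25 mm wide and 18 mm deep, lip at y = 17.5 to 27.5 mm; bridge z = 18 to 28 mm. On top a grip rib, y = -12 to 12 mm, z = 28 to 61 mm. In use its y lies along the rack's y.
- gauge_foot (a point): Middle of the outer face of the gauge's thick foot, 27.5 mm to -y of its origin, 9 mm above the underside: the face that meets the slat before.
- gauge_lip (a point): Middle of the inner face of the gauge's lip, 17.5 mm to +y of its origin, 9 mm above the underside: it draws the slat. 45 mm from the foot's outer face, so a slat (18 mm) drawn until the foot meets the slat before leaves a gap of 27 mm, 45 mm between slat centres.
- heel_c: Tan D-shaped heel block, 60x58x18 mm, bystander; origin under its centre.
- heel_a: Dark D-shaped heel block, 60x58x22 mm, bystander; origin under its centre.
- spool_tan: Upright spool of tan thread, 38 mm wide, 58 mm high, bystander; origin under its centre.
- awl_a: Awl with a wooden handle, 144 mm long along its y, 26 mm thick, bystander lying between the gauge and the rack; origin under its centre.
There are look-alikes about, which are no part of the job. Leave any purple look-alike of the gauge alone.

How it is judged:
By the outcome, as a careful person would: the job done as asked, in the order asked, and still so for the second after the job is handed in, with the robot touching nothing.
It also fails if it takes over 72 s, if anything falls off the work surface, if the arm or the gripper's body presses on something with over 40 N, if the wrist force passes 120 N, or if a joint passes its speed limit or range.

### The arm

A 6-joint arm with a two-finger parallel gripper is mounted at the origin on a cart in front of the work surface, level with it; the furniture and walls round the work are solid. World frame = base frame: x ahead of the robot, y to its left, z up, the work surface at z = 0. Lengths are in mm, angles in rad, forces in N, time in s.
With the tool pointing down it reaches from about 300 to 775 mm from the base axis. Payload 14.6 kg.
Tool frame: the origin (TCP) lies on the centre line of the jaws, within the pads' length; the fingertips stand 22 mm ahead of it and the grasp point (between the pads) lies 3 mm ahead of it (manip.tcp_to_tips is the distance from the TCP to the fingertips, in mm); z points along the fingers, y is the direction in which the jaws open and shut (so a half turn about z gives the same grasp; the last joint's range is limited). The gripper opens to 94 mm and grips with 3 to 60 N. Pads are 16 mm wide; open, the fingers measure 119 mm over their backs; the gripper's body (75 mm by 177 mm) begins 78 mm behind the grasp point.
Start: joints at [-1.385, 0.3, 1.521, -0, 1.321, -0.067], TCP at [137.557, -532.51, 207.346] pointing down, gripper open.
Joint ranges: [-3.03, 3.03], [-0.79, 2.21], [0.23, 2.52], [-1.04, 4.18], [0, 3.07], [-2.55, 2.55]. Speed limits (rad/s): [2.22, 2.22, 2.57, 3.14, 3.14, 3.14].

### API

Orientations are given as [roll, pitch, yaw] about the fixed x, y, z axes, in that order (R = Rz(yaw) Ry(pitch) Rx(roll)).
In Python, from cell import manip, vision, workorder gives the robot as it stands.
- The arm moves only by the tool carry_out, never from a script. Its argument "deltas" is a list of rows, each a list of 3 entries, a list of its own where there are three numbers: the shift along the tool's x, y, z in cm, then the turn about the tool's z in degrees, then the opening, from 0 (shut) to 1 (fully open). A call has 1 to 20 rows; each row shifts and turns the commanded pose from where the row before left it, along the tool's axes as they then stand; what a row does not reach is not made up. A row lasts 1/12 s, in which the tool goes at most 41.7 mm and 7.16 degrees, less where a joint would pass 70% of its speed; a pose out of reach is approached as far as the arm can. A call with a gripper value outside its range is refused whole. The fingers move at their own pace and stop on an object; "grip_force" is the grip in N (left out, the last holds). Time passes only in rows, so rows that do not move let the fingers close. It gives the time, the measured TCP pose, the force and the opening at its end, in the units of the state.
- manip.read_state(): the state, without advancing time (a new reading comes with each control period).
- vision.camera(name): name is "scene" or "top"; returns (picture, depth): 420x560x3 uint8, red, green, blue; 420x560 float32, mm along the optical axis (not along the pixel's ray), 0 where there is no reading.
- vision.calibration(name): a dict with "mtx" (3x3 intrinsics, pixels), "eye" and "orientation" of the camera in the world. Camera axes: x right, y down, z forward; pixel columns grow to the right and rows downward; lengths in mm; the calibration is good to about 2 mm. A picture is of the moment at which its call begins. calibration takes no time and is no camera call.
- workorder.sign_off(): hands the job in, once; it reports no verdict.
The state is a dict: "clock": time; "joints": joint angles; "qd": joint speeds; "effort": joint torques, N m; "eef_pos": TCP position; "eef_rot": TCP orientation; "wrist_force": force on the tool from outside, world axes, zero at the start; "moment": the same for the moment, N m; "finger_gap": finger opening in mm.
Only numpy, scipy, OpenCV 4.12 (cv2) and the standard library are available. Lean on these libraries where they do the work, as an engineer would, in place of code of your own. Each camera call takes 0.05 s, during which the arm holds its last target.

## Working session

There is one attempt and no reset: what is moved stays moved. The work goes in short steps, Python scripts to look and compute and a tool call to move; the robot and the scene stay as the last step left them, time stands still between calls to the robot, and variables do not carry over. Pictures are saved under pics/ and viewed, and the job is handed in when it is done.

Besides the shell and the picture viewer there is one more tool, called after ">>>" as name([rows], argument=value, ...), one row to a line, values as JSON. carry_out: Moves the arm, as the interface text tells. Its arguments: {"type":"object","properties":{"deltas":{"type":"array","items":{"type":"array"}},"grip_force":{"type":"number"}},"required":["deltas"]}

```bash
mkdir -p pics; ls
cat > h.py <<'E'
import numpy as np,cv2
from cell import manip,vision,workorder
def snap(n,tag):
    p,d=vision.camera(n); cv2.imwrite(f'pics/{tag}.png',cv2.cvtColor(p,cv2.COLOR_RGB2BGR)); np.save(f'pics/{tag}.npy',d); return p,d
def pose(n):
    c=vision.calibration(n); return c
E
python3 - <<'E'
from h import *
for n in("scene","top"):
    snap(n,n+'0'); print(vision.calibration(n))
print(manip.read_state(), manip.tcp_to_tips)
E
```

```text
pics
{'mtx': array([[437.54914859,   0.        , 282.42228969],
       [  0.        , 437.54914859, 210.73413059],
       [  0.        ,   0.        ,   1.        ]]), 'eye': array([-18.69271069, 538.54284101, 990.27948888]), 'orientation': array([-2.45222557, -0.01028562, -2.31025005])}
{'mtx': array([[414.53516567,   0.        , 284.97483468],
       [  0.        , 414.53516567, 206.91332004],
       [  0.        ,   0.        ,   1.        ]]), 'eye': array([ 312.77124977,   22.34213897, 1075.66693376]), 'orientation': array([-2.93299075, -0.00393542, -1.59920306])}
{'clock': 0.1, 'joints': array([-1.38457613e+00,  3.00425623e-01,  1.52151784e+00,  3.84464252e-05,
        1.32066983e+00, -6.66045246e-02]), 'qd': array([-2.68643101e-04,  6.07590658e-04, -2.18403972e-03,  2.16469438e-03,
       -5.80316271e-04,  3.20712272e-05]), 'effort': array([ 1.45580070e-03, -5.32646549e+01, -3.53282619e+01,  7.10033672e-02,
        2.34873604e-02, -6.36949471e-05]), 'eef_pos': array([ 137.53962708, -532.29250127,  206.83801984]), 'eef_rot': array([-3.14057676e+00, -1.05086106e-04,  2.52815128e-01]), 'wrist_force': array([0.08685443, 0.03099239, 0.07330164]), 'moment': array([-0.06668833, -0.00166326,  0.03526545]), 'finger_gap': 93.85881305712405} 22.0
```

View pics/scene0.png

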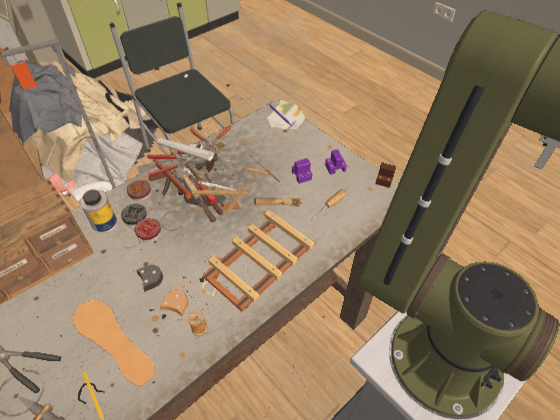

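View pics/top0.png

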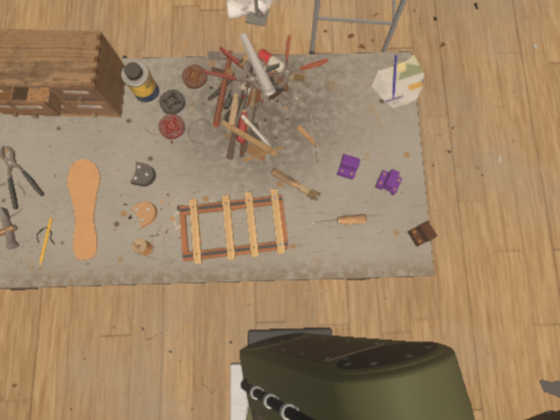

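The dark gauge is at top (422,233), scene (385,175). The purple look-alikes are at top (348,166) and (389,181). The rack is around top (235,227), with the awl at (350,219). I'll enlarge these.

Run:
```python
import cv2
t=cv2.imread('pics/top0.png'); s=cv2.imread('pics/scene0.png')
cv2.imwrite('pics/c1.png',cv2.resize(t[180:270,170:300],None,fx=6,fy=6,interpolation=cv2.INTER_CUBIC))
cv2.imwrite('pics/c2.png',cv2.resize(t[205:265,390:450],None,fx=9,fy=9,interpolation=cv2.INTER_CUBIC))
cv2.imwrite('pics/c3.png',cv2.resize(s[200:315,195:325],None,fx=5,fy=5,interpolation=cv2.INTER_CUBIC))
cv2.imwrite('pics/c4.png',cv2.resize(s[150:200,355:415],None,fx=9,fy=9,interpolation=cv2.INTER_CUBIC))
```

```text
(no output)
```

View pics/c1.png

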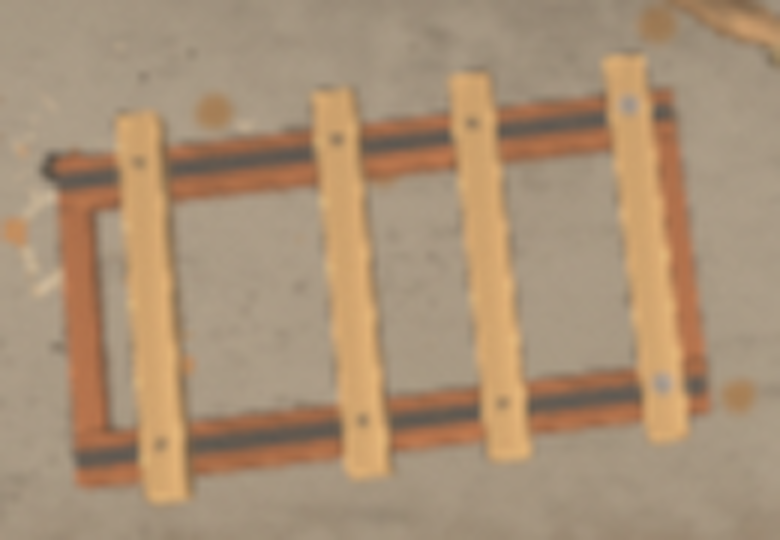

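View pics/c2.png

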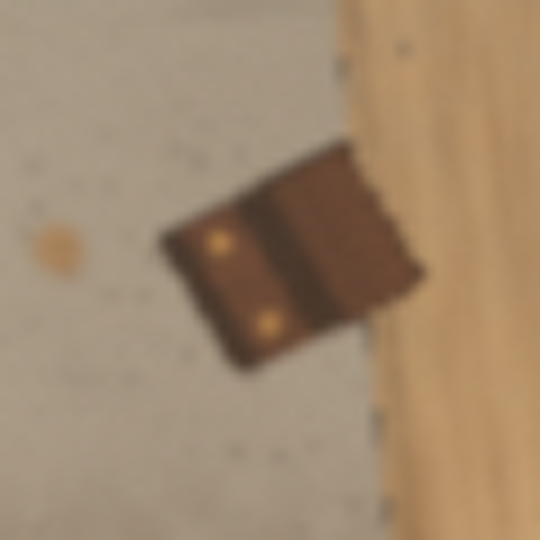

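View pics/c3.png

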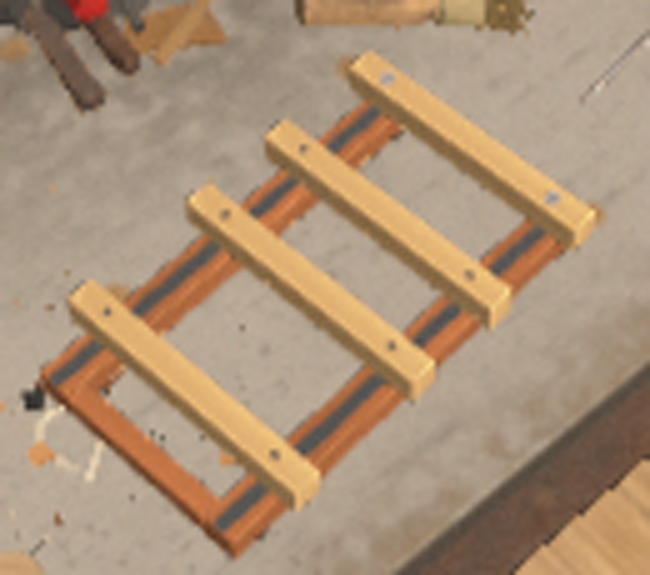

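View pics/c4.png

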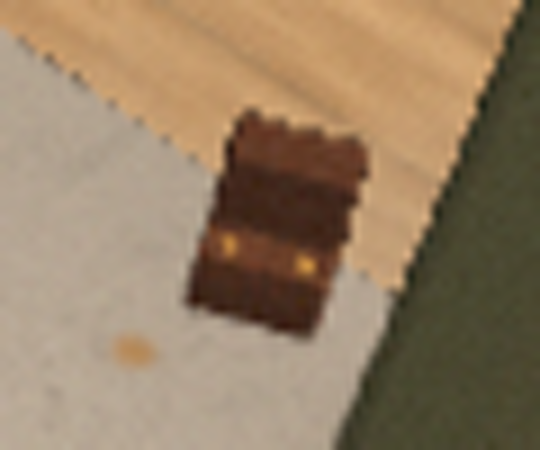

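```bash
cat >> h.py <<'E'
from scipy.spatial.transform import Rotation as Ro
def hit(n,px,z):
    c=vision.calibration(n); R=Ro.from_euler('xyz',c['orientation']).as_matrix()
    px=np.atleast_2d(px).astype(float)
    d=np.c_[px,np.ones(len(px))]@np.linalg.inv(c['mtx']).T@R.T
    t=(z-c['eye'][2])/d[:,2]
    return c['eye']+d*t[:,None]
def dep(n,px,D):
    c=vision.calibration(n); R=Ro.from_euler('xyz',c['orientation']).as_matrix()
    px=np.atleast_2d(px); v=D[px[:,1].astype(int),px[:,0].astype(int)]
    return c['eye']+(np.c_[px,np.ones(len(px))]@np.linalg.inv(c['mtx']).T*v[:,None])@R.T
E
python3 - <<'E'
from h import *
np.set_printoptions(precision=1,suppress=True)
f=lambda L,o,k:(np.array(L)+.5)/k-.5+np.array(o)
D=np.load('pics/top0.npy');Ds=np.load('pics/scene0.npy')
s=f([(628,105),(661,384),(472,123),(503,403),(337,139),(362,421),(139,162),(160,444)],(170,180),6)
print('top screws\n',hit('top',s,45),'\n',dep('top',np.round(s),D))
s2=f([(387,78),(552,198),(303,149),(470,275),(225,215),(392,346),(108,312),(275,455)],(195,200),5)
print('scene\n',hit('scene',s2,45))
g=f([(165,240),(245,372),(220,241),(268,322)],(390,205),9)
print('g28',hit('top',g,28),'\n',dep('top',np.round(g),D))
r=f([(350,145),(425,270),(338,308),(268,190)],(390,205),9)
print('g61',hit('top',r,61),'\n', dep('top',np.round(f([(340,220)],(390,205),9)),D))
g=f([(187,303),(310,338)],(355,150),9);print('sc base corner z0',hit('scene',g,0))
g=f([(230,244),(306,265)],(355,150),9);print('sc dots',hit('scene',g,28))
g=f([(245,110),(368,140),(352,190),(228,165)],(355,150),9);print('sc rib',hit('scene',g,61))
E
```

```text
top screws
 [[557.1  38.7  45. ]
 [437.6  27.8  45. ]
 [551.1 105.2  45. ]
 [431.6  93.5  45. ]
 [545.7 162.5  45. ]
 [425.7 152.   45. ]
 [538.1 246.2  45. ]
 [418.5 235.4  45. ]] 
 [[556.9  39.3  47.1]
 [436.1  27.2  49.4]
 [551.1 105.7  45.9]
 [431.   94.6  44.8]
 [544.6 161.6  46.9]
 [424.9 151.6  46.4]
 [537.8 246.4  41. ]
 [417.4 235.7  46.7]]
scene
 [[557.9  38.6  45. ]
 [437.9  27.7  45. ]
 [551.3 105.1  45. ]
 [431.2  93.5  45. ]
 [545.4 163.8  45. ]
 [426.1 151.9  45. ]
 [538.  246.   45. ]
 [417.8 235.3  45. ]]
g28 [[ 462.2 -300.2   28. ]
 [ 424.1 -319.4   28. ]
 [ 461.5 -315.8   28. ]
 [ 438.1 -327.2   28. ]] 
 [[ 464.8 -304.8   14.2]
 [ 427.  -329.6   -1.7]
 [ 462.2 -315.4   29.5]
 [ 438.6 -325.4   31. ]]
g61 [[ 482.6 -343.6   61. ]
 [ 447.2 -360.7   61. ]
 [ 437.4 -335.7   61. ]
 [ 470.6 -319.7   61. ]] 
 [[ 462.  -338.4   59.5]]
sc base corner z0 [[ 466.8 -308.3    0. ]
 [ 428.  -327.1    0. ]]
sc dots [[ 461.1 -316.5   28. ]
 [ 437.6 -328.    28. ]]
sc rib [[ 481.6 -339.9   61. ]
 [ 444.8 -359.5   61. ]
 [ 433.5 -336.8   61. ]
 [ 468.6 -315.1   61. ]]
```

>>> carry_out([
  [[0, 0, 0], -5.75, 1],
  [[0, 0, 0], -5.75, 1],
  [[1.2, -0.1, 0.2], 0, 1],
  [[2.4, -0.2, 0.6], 0, 1],
  [[2.4, -0.2, 0.6], 0, 1],
  [[2.4, -0.2, 0.6], 0, 1],
  [[2.4, -0.2, 0.6], 0, 1],
  [[2.4, -0.2, 0.6], 0, 1],
  [[2.4, -0.2, 0.6], 0, 1],
  [[2.4, -0.2, 0.6], 0, 1],
  [[2.4, -0.2, 0.6], 0, 1],
  [[2.4, -0.2, 0.6], 0, 1],
  [[2.4, -0.2, 0.6], 0, 1],
  [[2.4, -0.2, 0.6], 0, 1],
  [[2.4, -0.2, 0.6], 0, 1],
  [[2.4, -0.2, 0.6], 0, 1],
  [[2.4, -0.3, 0.6], 0, 1],
  [[2.4, -0.3, 0.6], 0, 1],
  [[1.2, -0.1, 0], 0, 1],
  [[0, 0, 0], 0, 1],
])

```text
clock: 1.77
eef_pos: [469.3, -331.9, 114.9]
eef_rot: [-3.141, 0.0, 0.454]
wrist_force: [0.4, 0.2, 1.2]
finger_gap: 93.7
```

```bash
cat >> h.py <<'E'
def to(xy,z=None):
    s=manip.read_state(); y=s['eef_rot'][2]; d=np.array(xy)-s['eef_pos'][:2]
    tx=np.array([np.cos(y),np.sin(y)]); ty=np.array([np.sin(y),-np.cos(y)])
    print('t',round(s['clock'],2),'pos',np.round(s['eef_pos'],2),'rot',np.round(s['eef_rot'],4),'F',np.round(s['wrist_force'],2),'gap',round(s['finger_gap'],2),'j',np.round(s['joints'],2))
    print('need tool cm x %.3f y %.3f z %s'%(d@tx/10,d@ty/10,None if z is None else round((s['eef_pos'][2]-z)/10,3)))
E
python3 -c "
from h import *
to((458.3,-339),53)"
```

```text
t 1.77 pos [ 469.27 -331.92  114.95] rot [-3.1408e+00  2.0000e-04  4.5380e-01] F [0.44 0.24 1.24] gap 93.67 j [-0.68  0.44  1.55  0.    1.15  0.44]
need tool cm x -1.297 y 0.155 z 6.195
```

>>> carry_out([
  [[-0.65, 0.1, 0.5], 0, 1],
  [[-0.65, 0.05, 1.2], 0, 1],
  [[0, 0, 1.5], 0, 1],
  [[0, 0, 1.5], 0, 1],
  [[0, 0, 1.2], 0, 1],
  [[0, 0, 0.3], 0, 1],
  [[0, 0, 0], 0, 0.6],
  [[0, 0, 0], 0, 0.6],
], grip_force=10)

```text
clock: 2.43
eef_pos: [456.6, -341.3, 53.9]
eef_rot: [3.141, -0.0, 0.453]
wrist_force: [0.1, -1.0, -0.4]
finger_gap: 84.0
```

```bash
python3 -c "
from h import *
to((458.3,-339),53)
snap('scene','s1');snap('top','t1')
a=cv2.imread('pics/s1.png')[130:220,330:430];b=cv2.imread('pics/t1.png')[190:280,370:470]
cv2.imwrite('pics/v1.png',np.hstack([cv2.resize(x,(400,360),interpolation=2) for x in(a,b)]))"
```

```text
t 2.43 pos [ 456.64 -341.29   53.9 ] rot [ 3.141e+00 -2.000e-04  4.527e-01] F [ 0.06 -0.96 -0.41] gap 84.01 j [-0.71  0.51  1.61 -0.    1.02  0.41]
need tool cm x 0.250 y -0.133 z 0.09
```

View pics/v1.png

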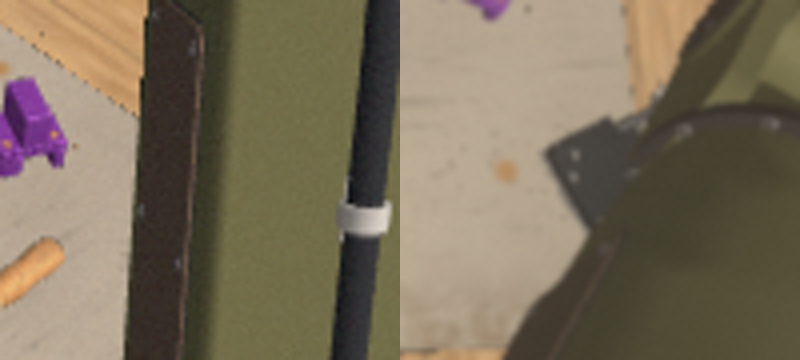

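The arm hides the gauge in both views, but the pose agrees within about 3 mm of target. I'll trim it and close.

>>> carry_out([
  [[0.2, -0.1, 0.05], 0, 0.4],
  [[0, 0, 0], 0, 0.2],
  [[0, 0, 0], 0, 0.15],
  [[0, 0, 0], 0, 0.1],
  [[0, 0, 0], 0, 0],
  [[0, 0, 0], 0, 0],
  [[0, 0, 0], 0, 0],
], grip_force=20)

```text
clock: 3.12
eef_pos: [458.2, -339.0, 52.9]
eef_rot: [-3.142, 0.0, 0.454]
wrist_force: [-0.0, 0.6, 0.2]
finger_gap: 29.7
```

```bash
python3 -c "
from h import *
to((458.3,-339),53)"
```

```text
t 3.12 pos [ 458.18 -338.97   52.85] rot [-3.1416  0.      0.4535] F [-0.03  0.61  0.15] gap 29.72 j [-0.7   0.51  1.61  0.    1.02  0.42]
need tool cm x 0.009 y 0.008 z -0.015
```

>>> carry_out([
  [[0, 0, 0], 0, 0],
  [[0, 0, 0], 0, 0],
  [[0, 0, 0], 0, 0],
  [[0, 0, 0], 0, 0],
], grip_force=20)

```text
clock: 3.45
eef_pos: [458.2, -339.0, 52.8]
eef_rot: [-3.142, -0.0, 0.454]
wrist_force: [0.3, 0.2, -0.2]
finger_gap: 23.4
```

>>> carry_out([
  [[0, 0, -0.5], 0, 0],
  [[0, 0, -1.5], 0, 0],
  [[0, 0, -2.2], 0, 0],
  [[0, 0, -2.2], 5.15, 0],
  [[0, 0, -2.2], 5.15, 0],
  [[0, 0, -1.5], 5.15, 0],
  [[0, 0, -0.6], 5.25, 0],
  [[0.2, -1.0, 0], 0, 0],
  [[0.4, -2.2, 0], 0, 0],
  [[0.4, -2.2, 0], 0, 0],
  [[0.4, -2.2, 0], 0, 0],
  [[0.4, -2.2, 0], 0, 0],
  [[0.4, -2.2, 0], 0, 0],
  [[0.4, -2.2, 0], 0, 0],
  [[0.4, -2.2, 0], 0, 0],
  [[0.4, -2.2, 0], 0, 0],
  [[0.4, -2.2, 0], 0, 0],
  [[0.4, -2.2, 0], 0, 0],
  [[0.4, -2.2, 0], 0, 0],
], grip_force=30)

```text
clock: 5.03
eef_pos: [480.1, -82.0, 159.2]
eef_rot: [-3.141, 0.001, 0.096]
wrist_force: [0.8, -0.2, -2.0]
finger_gap: 23.6
```

>>> carry_out([
  [[0.4, -2.2, 0], 0, 0],
  [[0.4, -2.2, 0], 0, 0],
  [[0.4, -2.2, 0], 0, 0],
  [[0.4, -2.2, 0], 0, 0],
  [[0.4, -2.2, 0], 0, 0],
  [[0.2, -1.1, 0], 0, 0],
  [[0, 0, 0], 0, 0],
  [[0, 0, 0], 0, 0],
])

```text
clock: 5.7
eef_pos: [491.2, 38.8, 159.5]
eef_rot: [3.141, 0.001, 0.095]
wrist_force: [0.4, -0.7, -1.4]
finger_gap: 23.6
```

```bash
python3 -c "
from h import *
to((491,99))
snap('scene','s2');snap('top','t2')
"
```

```text
t 5.7 pos [491.16  38.8  159.48] rot [3.1415e+00 8.0000e-04 9.4800e-02] F [ 0.43 -0.69 -1.37] gap 23.58 j [ 0.    0.22  1.74 -0.    1.18  1.48]
need tool cm x 0.554 y -5.994 z None
```

View pics/s2.png

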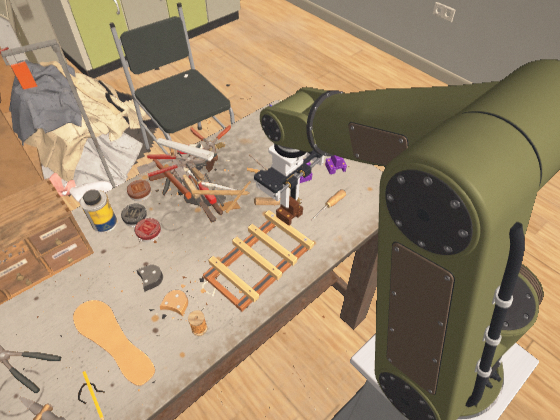

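```bash
python3 -c "
import cv2
a=cv2.imread('pics/s2.png')[165:235,250:325]
cv2.imwrite('pics/v2.png',cv2.resize(a,None,fx=8,fy=8,interpolation=2))"
```

```text
(no output)
```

View pics/v2.png

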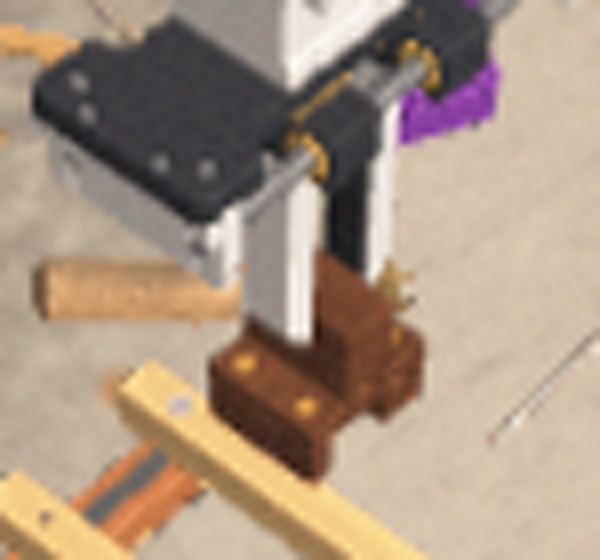

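The near (+y) leg, around (320,460) in the crop, looks thin and the far leg at (400,390) thick. I'll check by projecting the model in both orientations.

```bash
cat >> h.py <<'E'
def proj(n,P):
    c=vision.calibration(n); R=Ro.from_euler('xyz',c['orientation']).as_matrix()
    q=(np.atleast_2d(P)-c['eye'])@R@c['mtx'].T; return q[:,:2]/q[:,2:]
E
python3 - <<'E'
from h import *
s=manip.read_state(); p=s['eef_pos']; yaw=s['eef_rot'][2]
a=cv2.imread('pics/s2.png')[165:235,250:325]
out=[]
for flip in(0,1):
    im=cv2.resize(a,None,fx=8,fy=8,interpolation=2)[200:,150:500].copy()
    prof=np.array([(-27.5,0),(-7.5,0),(-7.5,18),(17.5,18),(17.5,0),(27.5,0),(27.5,28),(12,28),(12,61),(-12,61),(-12,28),(-27.5,28),(-27.5,0)])
    if flip: prof[:,0]*=-1
    L=np.c_[-23*np.ones(len(prof)),prof]
    W=L@Ro.from_euler('z',yaw).as_matrix().T+[p[0],p[1],p[2]-53]
    q=((proj('scene',W)-[250,165]+.5)*8-.5-[150,200]).astype(int)
    cv2.polylines(im,[q],False,(0,255,0) ,1); out.append(im)
cv2.imwrite('pics/v3.png',np.hstack(out))
E
```

```text
(no output)
```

View pics/v3.png

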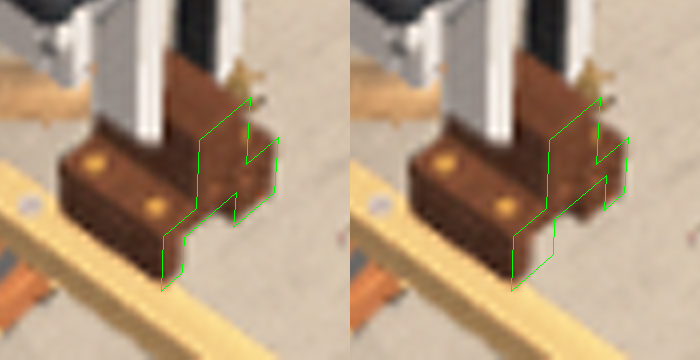

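Confirmed: the lip is toward +y and the thick foot toward the end slat, as needed. Next I move over slat 1.

```bash
python3 -c "
from h import *
to((491.8,94.3),81)"
```

```text
t 5.8 pos [491.33  37.98 159.67] rot [3.1415e+00 4.0000e-04 9.2500e-02] F [ 0.34 -0.97 -1.28] gap 23.83 j [ 0.    0.22  1.74 -0.    1.18  1.48]
need tool cm x 0.567 y -5.603 z 7.867
```

>>> carry_out([
  [[0.1, -0.6, 0], 0, 0],
  [[0.2, -2.0, 0], 0, 0],
  [[0.2, -2.0, 0], 0, 0],
  [[0.07, -1.0, 0.5], 0, 0],
  [[0, 0, 1.5], 0, 0],
  [[0, 0, 1.5], 0, 0],
  [[0, 0, 1.0], 0, 0],
  [[0, 0, 0], 0, 0],
  [[0, 0, 0], 0, 0],
])

```text
clock: 6.55
eef_pos: [492.0, 94.7, 114.7]
eef_rot: [3.142, 0.001, 0.092]
wrist_force: [1.4, 0.1, -2.1]
finger_gap: 23.5
```

```bash
python3 -c "
from h import *
to((491.8,94.3),81)
snap('scene','s3');snap('top','t3')
a=cv2.imread('pics/s3.png')[190:270,225:325]
cv2.imwrite('pics/v4.png',cv2.resize(a,None,fx=8,fy=7,interpolation=2))"
```

```text
t 6.55 pos [491.98  94.69 114.66] rot [3.1415e+00 9.0000e-04 9.1900e-02] F [ 1.36  0.13 -2.05] gap 23.5 j [ 0.12  0.29  1.76 -0.    1.09  1.6 ]
need tool cm x -0.021 y 0.037 z 3.366
```

View pics/v4.png

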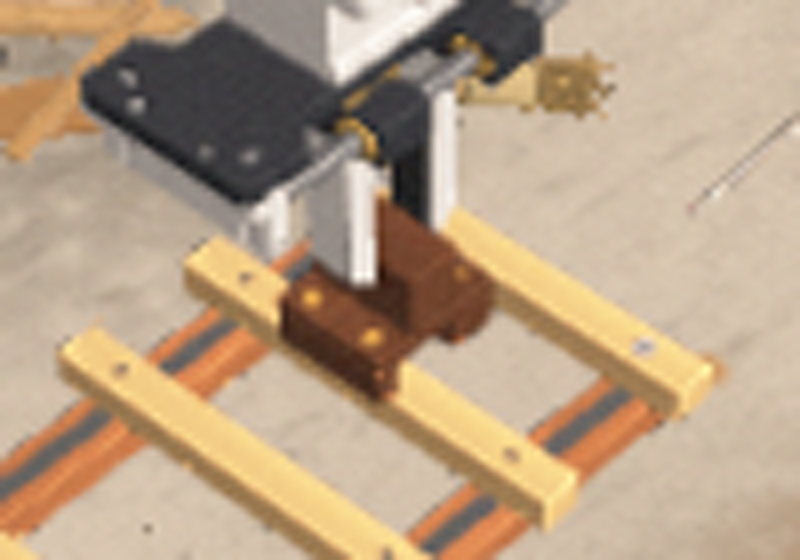

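The gauge hangs over slat 1 with the slot straddling it. Descending, watching the force.

>>> carry_out([
  [[0, 0, 0.8], 0, 0],
  [[0, 0.02, 0.8], 0, 0],
  [[0, 0.02, 0.8], 0, 0],
  [[0, 0, 0.5], 0, 0],
  [[0, 0, 0.3], 0, 0],
  [[0, 0, 0.15], 0, 0],
  [[0, 0, 0], 0, 0],
  [[0, 0, 0], 0, 0],
])

```text
clock: 7.32
eef_pos: [492.2, 94.6, 81.5]
eef_rot: [-3.142, -0.0, 0.092]
wrist_force: [0.3, -0.0, -2.1]
finger_gap: 23.7
```

```bash
python3 -c "
from h import *
to((497.4+.46*0,33.2),81)"
```

```text
t 7.32 pos [492.23  94.61  81.53] rot [-3.1416e+00 -3.0000e-04  9.2300e-02] F [ 0.28 -0.02 -2.12] gap 23.72 j [0.12 0.34 1.79 0.   1.01 1.6 ]
need tool cm x -0.051 y 6.162 z 0.053
```

>>> carry_out([
  [[0, 0.1, 0], 0, 0],
  [[0, 0.1, 0], 0, 0],
  [[0, 0.1, 0], 0, 0],
  [[0, 0.1, 0], 0, 0],
  [[0, 0.2, 0], 0, 0],
  [[0, 0.2, 0], 0, 0],
  [[0, 0.2, 0], 0, 0],
  [[0, 0.2, 0], 0, 0],
])

```text
clock: 7.98
eef_pos: [493.3, 82.6, 81.5]
eef_rot: [-3.141, -0.0, 0.092]
wrist_force: [-0.7, 3.9, -0.1]
finger_gap: 23.5
```

>>> carry_out([
  [[0, 0.2, 0], 0, 0],
  [[0, 0.2, 0], 0, 0],
  [[0, 0.2, 0], 0, 0],
  [[0, 0.2, 0], 0, 0],
  [[0, 0.15, 0], 0, 0],
  [[0, 0.1, 0], 0, 0],
])

```text
clock: 8.48
eef_pos: [494.2, 72.0, 81.4]
eef_rot: [-3.142, -0.0, 0.092]
wrist_force: [0.1, 4.8, 0.1]
finger_gap: 23.8
```

>>> carry_out([
  [[0, 0, 0], 0, 0],
  [[0, 0, 0], 0, 0],
])

```text
clock: 8.65
eef_pos: [494.1, 72.0, 81.3]
eef_rot: [3.141, 0.0, 0.092]
wrist_force: [0.0, 1.5, -2.0]
finger_gap: 23.5
```

```bash
python3 -c "
from h import *
to((497.4+.46*0,33.2),81)"
```

```text
t 8.65 pos [494.14  71.98  81.26] rot [3.1412e+00 1.0000e-04 9.2200e-02] F [ 0.02  1.5  -1.95] gap 23.48 j [ 0.07  0.34  1.79 -0.    1.01  1.55]
need tool cm x -0.032 y 3.891 z 0.026
```

>>> carry_out([
  [[0, 0.05, 0], 0, 0],
  [[0, 0.05, 0], 0, 0],
])

```text
clock: 8.82
eef_pos: [494.2, 71.3, 81.2]
eef_rot: [-3.141, 0.0, 0.092]
wrist_force: [0.0, 3.7, -1.5]
finger_gap: 23.7
```

>>> carry_out([
  [[0, 0.04, 0], 0, 0],
])

```text
clock: 8.9
eef_pos: [494.2, 70.9, 81.3]
eef_rot: [-3.141, 0.0, 0.092]
wrist_force: [0.6, 4.6, -1.9]
finger_gap: 23.5
```

>>> carry_out([
  [[0, 0.04, 0], 0, 0],
])

```text
clock: 8.98
eef_pos: [494.3, 70.4, 81.3]
eef_rot: [-3.141, 0.0, 0.092]
wrist_force: [0.4, 4.1, -2.2]
finger_gap: 23.6
```

>>> carry_out([
  [[0, 0.03, 0], 0, 0],
])

```text
clock: 9.07
eef_pos: [494.3, 70.1, 81.2]
eef_rot: [-3.142, 0.0, 0.092]
wrist_force: [0.1, 4.3, -2.5]
finger_gap: 23.6
```

>>> carry_out([
  [[0, 0.03, 0], 0, 0],
])

```text
clock: 9.15
eef_pos: [494.3, 69.8, 81.2]
eef_rot: [-3.142, 0.0, 0.092]
wrist_force: [0.8, 4.4, -2.0]
finger_gap: 23.5
```

>>> carry_out([
  [[0, 0.03, 0], 0, 0],
])

```text
clock: 9.23
eef_pos: [494.3, 69.6, 81.3]
eef_rot: [-3.141, 0.0, 0.092]
wrist_force: [-0.1, 6.2, -2.2]
finger_gap: 23.5
```

>>> carry_out([
  [[0, 0.03, 0], 0, 0],
])

```text
clock: 9.32
eef_pos: [494.3, 69.5, 81.3]
eef_rot: [-3.141, 0.0, 0.092]
wrist_force: [-0.1, 8.8, -1.4]
finger_gap: 23.9
```

>>> carry_out([
  [[0, 0.03, 0], 0, 0],
])

```text
clock: 9.4
eef_pos: [494.4, 69.4, 81.4]
eef_rot: [-3.14, 0.0, 0.092]
wrist_force: [-0.3, 10.4, -1.9]
finger_gap: 23.4
```

Contact came at y = 69.6, against 69.5 predicted. I'll ease slightly and hold.

>>> carry_out([
  [[0, -0.03, 0], 0, 0],
  [[0, 0, 0], 0, 0],
  [[0, 0, 0], 0, 0],
  [[0, 0, 0], 0, 0],
  [[0, 0, 0], 0, 0],
  [[0, 0, 0], 0, 0],
  [[0, 0, 0], 0, 0],
  [[0, 0, 0], 0, 0],
  [[0, 0, 0], 0, 0],
  [[0, 0, 0], 0, 0],
  [[0, 0, 0], 0, 0],
  [[0, 0, 0], 0, 0],
])

```text
clock: 10.4
eef_pos: [494.4, 69.5, 81.3]
eef_rot: [-3.141, 0.0, 0.092]
wrist_force: [-0.8, 5.8, -1.8]
finger_gap: 23.1
```

>>> carry_out([
  [[0, -0.1, 0], 0, 0],
  [[0, -0.1, 0], 0, 0],
  [[0, -0.1, 0], 0, 0],
  [[0, 0, -0.3], 0, 0],
  [[0, 0, -0.6], 0, 0],
  [[0, 0, -1.0], 0, 0],
  [[0, 0, -1.0], 0, 0],
  [[0, 0, -0.6], 0, 0],
  [[0, -1.0, 0], 0, 0],
  [[0, -2.0, 0], 0, 0],
  [[-0.05, -2.0, 0], 0, 0],
  [[0, -2.0, 0], 0, 0],
  [[0, -1.0, 0], 0, 0],
  [[0, 0, 0], 0, 0],
  [[0, 0, 0], 0, 0],
])

```text
clock: 11.65
eef_pos: [486.2, 151.9, 116.2]
eef_rot: [3.141, 0.0, 0.093]
wrist_force: [0.1, -0.4, -2.3]
finger_gap: 23.7
```

```bash
python3 -c "
from h import *
to((486.2,152.5),81.3)
snap('scene','s4');snap('top','t4')
a=cv2.imread('pics/s4.png')[190:290,200:325]
cv2.imwrite('pics/v5.png',cv2.resize(a,None,fx=6,fy=6,interpolation=2))"
```

```text
t 11.65 pos [486.16 151.93 116.23] rot [3.1414e+00 2.0000e-04 9.3300e-02] F [ 0.13 -0.42 -2.29] gap 23.73 j [ 0.23  0.31  1.74 -0.    1.1   1.71]
need tool cm x 0.010 y -0.056 z 3.493
```

View pics/v5.png

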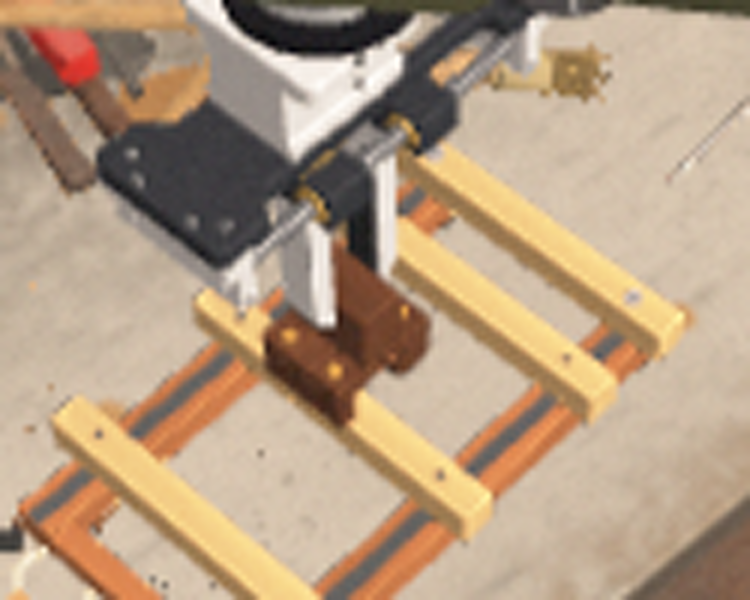

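Slat 1 is visibly drawn in and the gauge straddles slat 2. Descend and draw; contact is predicted at y≈114.4.

>>> carry_out([
  [[0, -0.05, 0.8], 0, 0],
  [[0, 0, 0.8], 0, 0],
  [[0, 0, 0.8], 0, 0],
  [[0, 0, 0.6], 0, 0],
  [[0, 0, 0.3], 0, 0],
  [[0, 0, 0.15], 0, 0],
  [[0, 0, 0], 0, 0],
  [[0, 0, 0], 0, 0],
])

```text
clock: 12.42
eef_pos: [486.4, 152.3, 82.0]
eef_rot: [-3.142, -0.0, 0.092]
wrist_force: [-0.3, 0.2, -1.9]
finger_gap: 23.7
```

>>> carry_out([
  [[0, 0.1, 0], 0, 0],
  [[0, 0.1, 0], 0, 0],
  [[0, 0.1, 0], 0, 0],
  [[0, 0.1, 0], 0, 0],
  [[0, 0.2, 0], 0, 0],
  [[0, 0.2, 0], 0, 0],
  [[0, 0.2, 0], 0, 0],
  [[0, 0.2, 0], 0, 0],
])

```text
clock: 13.08
eef_pos: [487.4, 141.0, 82.0]
eef_rot: [-3.14, -0.001, 0.092]
wrist_force: [0.6, 6.9, -3.0]
finger_gap: 23.7
```

>>> carry_out([
  [[0, 0.2, 0], 0, 0],
  [[0, 0.2, 0], 0, 0],
  [[0, 0.2, 0], 0, 0],
  [[0, 0.2, 0], 0, 0],
  [[0, 0.2, 0], 0, 0],
  [[0, 0.2, 0], 0, 0],
  [[0, 0.2, 0], 0, 0],
  [[0, 0.2, 0], 0, 0],
  [[0, 0.2, 0], 0, 0],
  [[0, 0.2, 0], 0, 0],
  [[0, 0.1, 0], 0, 0],
  [[0, 0.05, 0], 0, 0],
])

```text
clock: 14.08
eef_pos: [489.4, 119.5, 82.0]
eef_rot: [-3.14, -0.0, 0.092]
wrist_force: [-0.6, 7.2, -2.5]
finger_gap: 23.7
```

```bash
python3 -c "
from h import *
to((490.2,114.4),81.3)"
```

```text
t 14.08 pos [489.38 119.51  82.01] rot [-3.1402e+00 -4.0000e-04  9.2000e-02] F [-0.59  7.19 -2.51] gap 23.71 j [0.17 0.34 1.78 0.   1.02 1.64]
need tool cm x 0.035 y 0.516 z 0.071
```

>>> carry_out([
  [[0, 0.1, 0], 0, 0],
  [[0, 0.1, 0], 0, 0],
  [[0, 0.1, 0], 0, 0],
  [[0, 0.05, 0], 0, 0],
])

```text
clock: 14.42
eef_pos: [489.7, 116.1, 82.0]
eef_rot: [-3.14, -0.001, 0.092]
wrist_force: [1.2, 6.2, -1.7]
finger_gap: 23.5
```

>>> carry_out([
  [[0, 0.03, 0], 0, 0],
  [[0, 0.02, 0], 0, 0],
])

```text
clock: 14.58
eef_pos: [489.8, 115.6, 82.0]
eef_rot: [-3.14, -0.001, 0.092]
wrist_force: [0.2, 6.6, -2.3]
finger_gap: 23.8
```

>>> carry_out([
  [[0, 0.02, 0], 0, 0],
])

```text
clock: 14.67
eef_pos: [489.8, 115.4, 82.0]
eef_rot: [-3.14, -0.001, 0.092]
wrist_force: [0.3, 7.2, -2.5]
finger_gap: 23.3
```

>>> carry_out([
  [[0, 0.02, 0], 0, 0],
])

```text
clock: 14.75
eef_pos: [489.8, 115.2, 82.0]
eef_rot: [-3.14, -0.001, 0.092]
wrist_force: [-0.9, 6.8, -2.6]
finger_gap: 23.2
```

>>> carry_out([
  [[0, 0.02, 0], 0, 0],
])

```text
clock: 14.83
eef_pos: [489.8, 115.0, 82.0]
eef_rot: [-3.14, -0.001, 0.092]
wrist_force: [-0.3, 6.0, -2.5]
finger_gap: 23.7
```

>>> carry_out([
  [[0, 0.02, 0], 0, 0],
])

```text
clock: 14.92
eef_pos: [489.8, 114.8, 82.0]
eef_rot: [-3.14, -0.001, 0.092]
wrist_force: [-0.7, 6.1, -1.2]
finger_gap: 23.5
```

>>> carry_out([
  [[0, 0.015, 0], 0, 0],
])

```text
clock: 15.0
eef_pos: [489.8, 114.7, 82.0]
eef_rot: [-3.14, -0.001, 0.092]
wrist_force: [0.6, 6.4, -3.0]
finger_gap: 23.7
```

```bash
python3 -c "
from h import *
to((490.2,114.4),81.3)"
```

```text
t 15.0 pos [489.84 114.71  82.01] rot [-3.1401e+00 -5.0000e-04  9.2100e-02] F [ 0.64  6.39 -2.98] gap 23.7 j [0.16 0.34 1.78 0.   1.02 1.63]
need tool cm x 0.033 y 0.034 z 0.071
```

>>> carry_out([
  [[0, 0.015, 0], 0, 0],
])

```text
clock: 15.08
eef_pos: [489.8, 114.5, 82.0]
eef_rot: [-3.14, -0.0, 0.092]
wrist_force: [-0.1, 6.6, -2.4]
finger_gap: 23.6
```

>>> carry_out([
  [[0, 0.015, 0], 0, 0],
])

```text
clock: 15.17
eef_pos: [489.9, 114.4, 82.0]
eef_rot: [-3.14, -0.001, 0.092]
wrist_force: [0.6, 6.6, -3.5]
finger_gap: 23.9
```

>>> carry_out([
  [[0, 0.01, 0], 0, 0],
])

```text
clock: 15.25
eef_pos: [489.9, 114.3, 82.0]
eef_rot: [-3.14, -0.0, 0.092]
wrist_force: [0.4, 6.4, -2.2]
finger_gap: 23.1
```

>>> carry_out([
  [[0, 0.01, 0], 0, 0],
])

```text
clock: 15.33
eef_pos: [489.9, 114.2, 82.0]
eef_rot: [-3.14, -0.0, 0.092]
wrist_force: [-0.3, 7.7, -2.4]
finger_gap: 23.6
```

>>> carry_out([
  [[0, 0.01, 0], 0, 0],
])

```text
clock: 15.42
eef_pos: [489.9, 114.2, 82.0]
eef_rot: [-3.14, -0.001, 0.092]
wrist_force: [-0.1, 8.8, -2.5]
finger_gap: 23.8
```

>>> carry_out([
  [[0, 0.01, 0], 0, 0],
])

```text
clock: 15.5
eef_pos: [489.9, 114.2, 82.0]
eef_rot: [-3.14, -0.0, 0.092]
wrist_force: [-0.1, 8.5, -2.2]
finger_gap: 23.8
```

>>> carry_out([
  [[0, 0.01, 0], 0, 0],
])

```text
clock: 15.58
eef_pos: [489.9, 114.2, 82.0]
eef_rot: [-3.14, -0.001, 0.092]
wrist_force: [0.0, 9.3, -2.2]
finger_gap: 23.7
```

Contact at about 2.5 N over the drag, and slat 1 has not moved (position stalled at 114.2). Hold.

>>> carry_out([
  [[0, -0.01, 0], 0, 0],
  [[0, 0, 0], 0, 0],
  [[0, 0, 0], 0, 0],
  [[0, 0, 0], 0, 0],
  [[0, 0, 0], 0, 0],
  [[0, 0, 0], 0, 0],
  [[0, 0, 0], 0, 0],
  [[0, 0, 0], 0, 0],
  [[0, 0, 0], 0, 0],
  [[0, 0, 0], 0, 0],
  [[0, 0, 0], 0, 0],
  [[0, 0, 0], 0, 0],
])

```text
clock: 16.58
eef_pos: [489.9, 114.2, 82.0]
eef_rot: [-3.14, -0.001, 0.092]
wrist_force: [-0.2, 8.6, -2.3]
finger_gap: 23.7
```

>>> carry_out([
  [[0, -0.1, 0], 0, 0],
  [[0, -0.1, 0], 0, 0],
  [[0, -0.1, 0], 0, 0],
  [[0, 0, -0.3], 0, 0],
  [[0, 0, -0.6], 0, 0],
  [[0, 0, -1.0], 0, 0],
  [[0, 0, -1.0], 0, 0],
  [[0, 0, -0.6], 0, 0],
  [[0, -1.0, 0], 0, 0],
  [[0, -2.0, 0], 0, 0],
  [[0, -2.0, 0], 0, 0],
  [[0, -2.0, 0], 0, 0],
  [[0, -2.0, 0], 0, 0],
  [[0, -2.0, 0], 0, 0],
  [[0, -0.9, 0], 0, 0],
  [[0, 0, 0], 0, 0],
  [[0, 0, 0], 0, 0],
])

```text
clock: 18.0
eef_pos: [478.4, 234.8, 116.6]
eef_rot: [3.141, 0.0, 0.093]
wrist_force: [-0.2, -0.3, -2.3]
finger_gap: 23.8
```

```bash
python3 -c "
from h import *
to((478.6,235.7),81.7)
snap('scene','s5');snap('top','t5')
a=cv2.imread('pics/s5.png')[190:310,200:325]
cv2.imwrite('pics/v6.png',cv2.resize(a,None,fx=5,fy=5,interpolation=2))"
```

```text
t 18.0 pos [478.41 234.77 116.64] rot [3.1413e+00 4.0000e-04 9.3100e-02] F [-0.19 -0.3  -2.27] gap 23.76 j [ 0.39  0.36  1.67 -0.    1.12  1.87]
need tool cm x 0.028 y -0.091 z 3.494
```

View pics/v6.png

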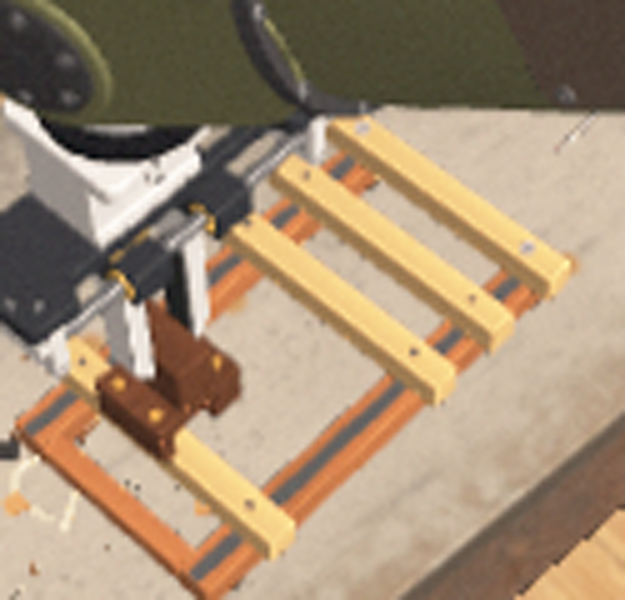

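Slats 1 and 2 look equally spaced, and the gauge sits over slat 3. Contact predicted at y≈159.0.

>>> carry_out([
  [[0, -0.09, 0.8], 0, 0],
  [[0, 0, 0.8], 0, 0],
  [[0, 0, 0.8], 0, 0],
  [[0, 0, 0.6], 0, 0],
  [[0, 0, 0.3], 0, 0],
  [[0, 0, 0.2], 0, 0],
  [[0, 0, 0], 0, 0],
  [[0, 0, 0], 0, 0],
])

```text
clock: 18.77
eef_pos: [478.6, 235.7, 82.0]
eef_rot: [-3.142, -0.0, 0.092]
wrist_force: [-0.5, 0.4, -2.3]
finger_gap: 23.7
```

>>> carry_out([
  [[0, 0.1, 0], 0, 0],
  [[0, 0.1, 0], 0, 0],
  [[0, 0.1, 0], 0, 0],
  [[0, 0.1, 0], 0, 0],
  [[0, 0.2, 0], 0, 0],
  [[0, 0.2, 0], 0, 0],
  [[0, 0.2, 0], 0, 0],
  [[0, 0.2, 0], 0, 0],
])

```text
clock: 19.43
eef_pos: [479.7, 224.2, 82.0]
eef_rot: [-3.14, -0.001, 0.092]
wrist_force: [1.4, 5.4, -3.6]
finger_gap: 23.8
```

>>> carry_out([
  [[0, 0.25, 0], 0, 0],
  [[0, 0.25, 0], 0, 0],
  [[0, 0.25, 0], 0, 0],
  [[0, 0.25, 0], 0, 0],
  [[0, 0.25, 0], 0, 0],
  [[0, 0.25, 0], 0, 0],
  [[0, 0.25, 0], 0, 0],
  [[0, 0.25, 0], 0, 0],
  [[0, 0.25, 0], 0, 0],
  [[0, 0.25, 0], 0, 0],
  [[0, 0.25, 0], 0, 0],
  [[0, 0.25, 0], 0, 0],
  [[0, 0.25, 0], 0, 0],
  [[0, 0.25, 0], 0, 0],
  [[0, 0.25, 0], 0, 0],
  [[0, 0.25, 0], 0, 0],
  [[0, 0.25, 0], 0, 0],
  [[0, 0.25, 0], 0, 0],
  [[0, 0.25, 0], 0, 0],
  [[0, 0.25, 0], 0, 0],
])

```text
clock: 21.1
eef_pos: [484.3, 174.3, 82.0]
eef_rot: [-3.141, -0.001, 0.092]
wrist_force: [-0.2, 5.1, -3.3]
finger_gap: 23.3
```

```bash
python3 -c "
from h import *
to((485.8,159.0),81.7)"
```

```text
t 21.1 pos [484.32 174.32  82.03] rot [-3.1405e+00 -6.0000e-04  9.2100e-02] F [-0.21  5.1  -3.29] gap 23.33 j [0.27 0.37 1.75 0.   1.03 1.75]
need tool cm x 0.006 y 1.539 z 0.033
```

>>> carry_out([
  [[0, 0.2, 0], 0, 0],
  [[0, 0.2, 0], 0, 0],
  [[0, 0.2, 0], 0, 0],
  [[0, 0.2, 0], 0, 0],
  [[0, 0.2, 0], 0, 0],
  [[0, 0.1, 0], 0, 0],
  [[0, 0.1, 0], 0, 0],
  [[0, 0.05, 0], 0, 0],
  [[0, 0.05, 0], 0, 0],
])

```text
clock: 21.85
eef_pos: [485.5, 161.2, 82.0]
eef_rot: [-3.141, -0.0, 0.092]
wrist_force: [-0.0, 4.9, -1.5]
finger_gap: 23.8
```

>>> carry_out([
  [[0, 0.03, 0], 0, 0],
  [[0, 0.02, 0], 0, 0],
])

```text
clock: 22.02
eef_pos: [485.6, 160.7, 82.0]
eef_rot: [-3.141, -0.0, 0.092]
wrist_force: [-1.0, 4.8, -0.8]
finger_gap: 23.7
```

>>> carry_out([
  [[0, 0.02, 0], 0, 0],
  [[0, 0.02, 0], 0, 0],
])

```text
clock: 22.18
eef_pos: [485.6, 160.3, 82.0]
eef_rot: [-3.141, -0.0, 0.092]
wrist_force: [0.0, 5.7, -1.0]
finger_gap: 23.6
```

>>> carry_out([
  [[0, 0.015, 0], 0, 0],
])

```text
clock: 22.27
eef_pos: [485.6, 160.2, 82.0]
eef_rot: [-3.141, -0.0, 0.092]
wrist_force: [-0.0, 5.4, -1.3]
finger_gap: 23.6
```

>>> carry_out([
  [[0, 0.02, 0], 0, 0],
  [[0, 0.02, 0], 0, 0],
])

```text
clock: 22.43
eef_pos: [485.7, 159.8, 82.1]
eef_rot: [-3.141, -0.001, 0.092]
wrist_force: [0.4, 4.7, -1.2]
finger_gap: 23.9
```

>>> carry_out([
  [[0, 0.015, 0], 0, 0],
])

```text
clock: 22.52
eef_pos: [485.7, 159.6, 82.0]
eef_rot: [-3.141, -0.0, 0.092]
wrist_force: [-0.9, 5.0, -0.9]
finger_gap: 23.7
```

>>> carry_out([
  [[0, 0.015, 0], 0, 0],
])

```text
clock: 22.6
eef_pos: [485.7, 159.5, 82.0]
eef_rot: [-3.141, -0.0, 0.092]
wrist_force: [-0.6, 3.7, -1.6]
finger_gap: 23.4
```

>>> carry_out([
  [[0, 0.015, 0], 0, 0],
])

```text
clock: 22.68
eef_pos: [485.7, 159.3, 82.0]
eef_rot: [-3.141, -0.0, 0.092]
wrist_force: [-0.5, 5.1, -0.8]
finger_gap: 23.4
```

>>> carry_out([
  [[0, 0.015, 0], 0, 0],
])

```text
clock: 22.77
eef_pos: [485.7, 159.2, 82.0]
eef_rot: [-3.141, -0.0, 0.092]
wrist_force: [-0.5, 5.3, -0.5]
finger_gap: 23.9
```

>>> carry_out([
  [[0, 0.01, 0], 0, 0],
])

```text
clock: 22.85
eef_pos: [485.7, 159.2, 82.0]
eef_rot: [-3.141, -0.0, 0.092]
wrist_force: [-0.0, 5.4, -1.6]
finger_gap: 23.5
```

>>> carry_out([
  [[0, 0.01, 0], 0, 0],
])

```text
clock: 22.93
eef_pos: [485.7, 159.1, 82.0]
eef_rot: [-3.141, -0.0, 0.092]
wrist_force: [0.3, 6.0, -1.2]
finger_gap: 23.5
```

>>> carry_out([
  [[0, 0.01, 0], 0, 0],
])

```text
clock: 23.02
eef_pos: [485.7, 159.1, 82.0]
eef_rot: [-3.141, -0.0, 0.092]
wrist_force: [-0.1, 8.0, -0.9]
finger_gap: 23.8
```

>>> carry_out([
  [[0, 0.01, 0], 0, 0],
])

```text
clock: 23.1
eef_pos: [485.7, 159.1, 82.0]
eef_rot: [-3.141, -0.0, 0.092]
wrist_force: [-0.5, 8.9, -1.9]
finger_gap: 23.4
```

Contact at 159.1, against 159.0 predicted. I'll ease, hold, back off 3 mm and lift.

>>> carry_out([
  [[0, -0.01, 0], 0, 0],
  [[0, 0, 0], 0, 0],
  [[0, 0, 0], 0, 0],
  [[0, 0, 0], 0, 0],
  [[0, 0, 0], 0, 0],
  [[0, 0, 0], 0, 0],
  [[0, 0, 0], 0, 0],
  [[0, 0, 0], 0, 0],
  [[0, 0, 0], 0, 0],
  [[0, 0, 0], 0, 0],
  [[0, 0, 0], 0, 0],
  [[0, 0, 0], 0, 0],
])

```text
clock: 24.1
eef_pos: [485.7, 159.1, 82.0]
eef_rot: [-3.141, -0.0, 0.092]
wrist_force: [-0.3, 7.5, -0.4]
finger_gap: 23.8
```

>>> carry_out([
  [[0, -0.1, 0], 0, 0],
  [[0, -0.1, 0], 0, 0],
  [[0, -0.1, 0], 0, 0],
  [[0, 0, -0.3], 0, 0],
  [[0, 0, -0.6], 0, 0],
  [[0, 0, -1.0], 0, 0],
  [[0, 0, -1.5], 0, 0],
  [[0, 0, -2.0], 0, 0],
  [[0, 0, -1.5], 0, 0],
  [[0, 0, -0.5], 0, 0],
  [[0, 0, 0], 0, 0],
])

```text
clock: 25.02
eef_pos: [486.0, 161.8, 157.6]
eef_rot: [-3.141, -0.003, 0.092]
wrist_force: [-0.3, 0.4, -2.1]
finger_gap: 23.5
```

Run:
```python
from h import *
np.set_printoptions(precision=1,suppress=True)
to((450,-270),53)
print('awl etc',hit('top',[(315,221),(334,219),(367,218),(367,224),(433,275),(425,160),(389,181),(320,193)],10))
snap('scene','s6')
a=cv2.imread('pics/s6.png')[190:310,200:325]
cv2.imwrite('pics/v7.png',cv2.resize(a,None,fx=5,fy=5,interpolation=2))
```

```text
t 25.02 pos [486.  161.8 157.6] rot [-3.1 -0.   0.1] F [-0.3  0.4 -2.1] gap 23.47 j [ 0.2  0.3  1.7 -0.   1.2  1.7]
need tool cm x -7.557 y 42.661 z 10.455
awl etc [[ 498.4  -65.5   10. ]
 [ 502.3 -115.4   10. ]
 [ 502.6 -201.8   10. ]
 [ 486.7 -200.7   10. ]
 [ 350.9 -359.5   10. ]
 [ 657.  -369.3   10. ]
 [ 601.1 -267.5   10. ]
 [ 573.2  -82.    10. ]]
```

View pics/v7.png

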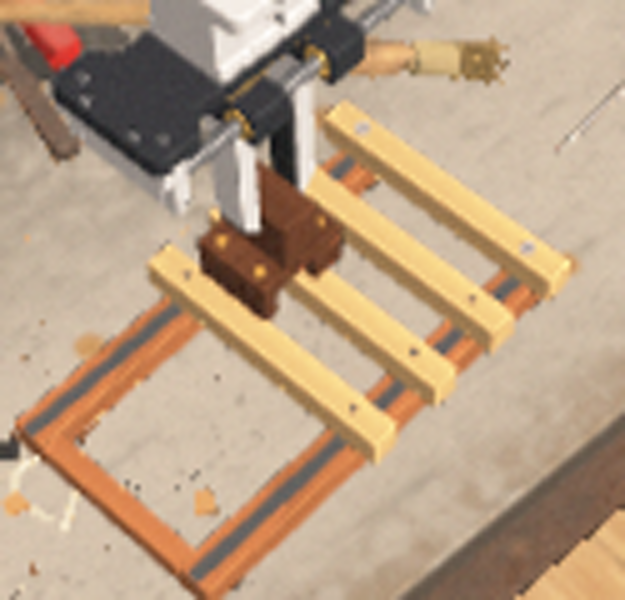

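>>> carry_out([
  [[-0.2, 1.0, 0], 0, 0],
  [[-0.4, 2.0, 0], 0, 0],
  [[-0.4, 2.2, 0], 0, 0],
  [[-0.4, 2.2, 0], 0, 0],
  [[-0.4, 2.2, 0], 0, 0],
  [[-0.4, 2.2, 0], 0, 0],
  [[-0.4, 2.2, 0], 0, 0],
  [[-0.4, 2.2, 0], 0, 0],
  [[-0.4, 2.2, 0], 0, 0],
  [[-0.4, 2.2, 0], 0, 0],
  [[-0.4, 2.2, 0], 0, 0],
  [[-0.4, 2.2, 0], 0, 0],
  [[-0.4, 2.2, 0], 0, 0],
  [[-0.4, 2.2, 0], 0, 0],
  [[-0.4, 2.2, 0], 0, 0],
  [[-0.4, 2.2, 0], 0, 0],
  [[-0.4, 2.2, 0], 0, 0],
  [[-0.4, 2.2, 0], 0, 0],
  [[-0.4, 2.2, 0], 0, 0],
  [[-0.4, 2.2, 0], 0, 0],
])

```text
clock: 26.73
eef_pos: [445.8, -271.0, 154.7]
eef_rot: [-3.14, 0.002, 0.092]
wrist_force: [0.3, -0.7, -1.9]
finger_gap: 23.4
```

>>> carry_out([
  [[-0.4, 1.2, 0], 0, 0],
  [[0, 0, 0], 0, 0],
  [[0, 0, 0.8], 0, 0],
  [[0, 0, 1.8], 0, 0],
  [[0, 0, 2.0], 0, 0],
  [[0, 0, 2.0], 0, 0],
  [[0, 0, 1.5], 0, 0],
  [[0, 0, 0.8], 0, 0],
  [[0, 0, 0.4], 0, 0],
  [[0, 0, 0], 0, 0],
  [[0, 0, 0], 0, 0],
])

```text
clock: 27.65
eef_pos: [444.4, -281.9, 63.4]
eef_rot: [3.141, -0.001, 0.093]
wrist_force: [0.0, -0.7, -1.4]
finger_gap: 23.7
```

Run:
```python
from h import *
to((440,-280),52.85)
```

```text
t 27.65 pos [ 444.38 -281.9    63.38] rot [ 3.1412e+00 -5.0000e-04  9.2600e-02] F [ 0.01 -0.72 -1.36] gap 23.7 j [-0.63  0.42  1.73  0.    1.    0.84]
need tool cm x -0.418 y -0.229 z 1.053
```

>>> carry_out([
  [[0, 0, 0.5], 0, 0],
  [[0, 0, 0.3], 0, 0],
  [[0, 0, 0.1], 0, 0],
  [[0, 0, 0.05], 0, 0],
  [[0, 0, 0], 0, 0],
])

```text
clock: 28.07
eef_pos: [444.1, -282.1, 53.4]
eef_rot: [-3.142, -0.0, 0.092]
wrist_force: [0.4, 0.2, -2.3]
finger_gap: 23.4
```

>>> carry_out([
  [[0, 0, 0.05], 0, 0],
  [[0, 0, 0], 0, 0],
])

```text
clock: 28.23
eef_pos: [444.1, -282.1, 52.9]
eef_rot: [3.142, -0.0, 0.092]
wrist_force: [0.3, -0.4, -1.8]
finger_gap: 23.5
```

>>> carry_out([
  [[0, 0, 0.03], 0, 0],
  [[0, 0, 0], 0, 0],
])

```text
clock: 28.4
eef_pos: [444.2, -282.1, 52.8]
eef_rot: [3.141, -0.0, 0.092]
wrist_force: [-0.7, -0.5, 1.8]
finger_gap: 23.7
```

Fz turned positive at the pick height, so the gauge is on the bench. Release.

>>> carry_out([
  [[0, 0, 0], 0, 0.3],
  [[0, 0, 0], 0, 0.4],
  [[0, 0, 0], 0, 0.5],
  [[0, 0, 0], 0, 0.6],
  [[0, 0, 0], 0, 0.6],
  [[0, 0, 0], 0, 0.6],
  [[0, 0, -0.3], 0, 0.6],
  [[0, 0, -1.0], 0, 0.6],
  [[0, 0, -2.0], 0, 0.6],
  [[0, 0, -2.5], 0, 0.6],
  [[0, 0, -2.5], 0, 0.6],
  [[0, 0, -2.5], 0, 0.6],
  [[0, 0, -2.5], 0, 0.6],
  [[0, 0, -1.0], 0, 0.6],
  [[0, 0, 0], 0, 0.6],
])

```text
clock: 29.65
eef_pos: [444.8, -282.5, 198.2]
eef_rot: [3.139, -0.003, 0.092]
wrist_force: [0.0, 0.2, -0.4]
finger_gap: 56.6
```

>>> carry_out([
  [[-1.0, 1.0, 0], 0, 0.6],
  [[-2.0, 2.0, -0.5], 0, 0.6],
  [[-2.0, 2.0, -0.5], 0, 0.6],
  [[-2.0, 2.0, -0.5], 0, 0.6],
  [[-2.0, 2.0, -0.5], 0, 0.6],
  [[-2.0, 2.0, -0.5], 0, 0.6],
  [[-2.0, 2.0, -0.5], 0, 0.6],
  [[-1.0, 2.0, 0], 0, 0.6],
  [[-1.0, 2.0, 0], 0, 0.6],
  [[0, 1.0, 0], 0, 0.6],
  [[0, 0, 0], 0, 0.6],
])

```text
clock: 30.57
eef_pos: [310.4, -476.2, 223.5]
eef_rot: [-3.139, 0.001, 0.09]
wrist_force: [0.7, -0.3, -0.2]
finger_gap: 56.5
```

Run:
```python
from h import *
to((440,-280),52.85)
snap('scene','s7');snap('top','t7')
s=cv2.imread('pics/s7.png');t=cv2.imread('pics/t7.png')
cv2.imwrite('pics/v8.png',np.hstack([cv2.resize(s[195:295,205:325],(480,400),interpolation=2),cv2.resize(s[140:220,300:380],(320,320),interpolation=2)[:,:].copy() if 0 else cv2.resize(s[120:220,300:380],(320,400),interpolation=2)]))
cv2.imwrite('pics/v9.png',cv2.resize(t[170:280,170:300],None,fx=5,fy=5,interpolation=2))
```

```text
t 30.57 pos [ 310.39 -476.2   223.49] rot [-3.1393e+00  1.1000e-03  9.0300e-02] F [ 0.72 -0.28 -0.23] gap 56.47 j [-1.06  0.33  1.44 -0.    1.37  0.42]
need tool cm x 14.677 y -18.371 z 17.064
```

View pics/v8.png

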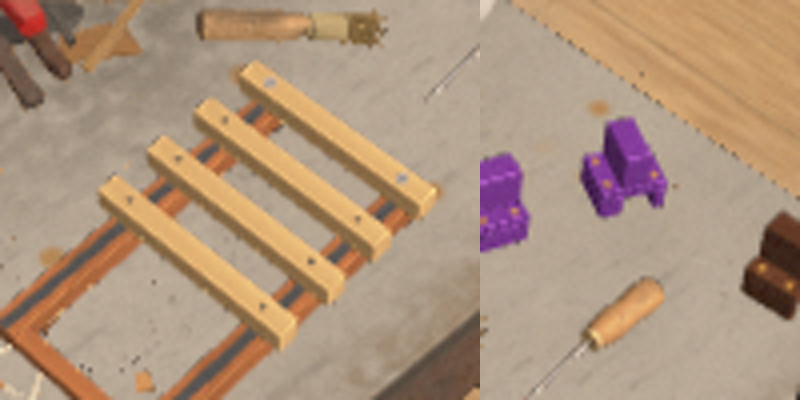

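View pics/v9.png

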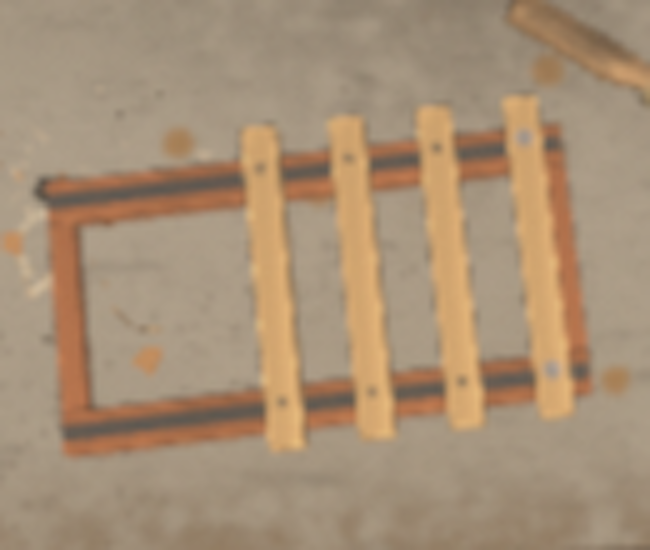

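View pics/t7.png

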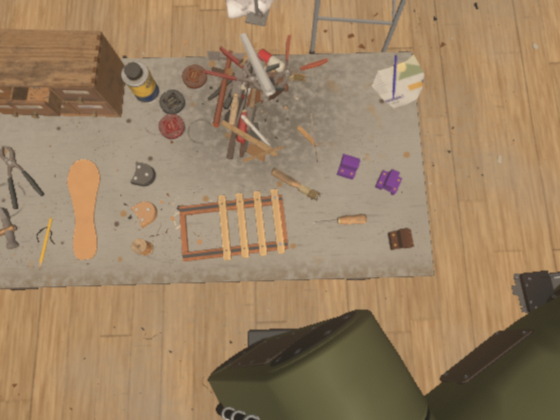

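Top view: the slats are evenly spaced, with screws in the crop at (524,137), (436,148), (348,158) and (260,168). The gauge stands upright at top (400,239), and the bystanders are where they were. I'll compute the spacings, then sign off.

Run:
```python
from h import *
f=lambda L,o,k:(np.array(L)+.5)/k-.5+np.array(o)
A=hit('top',f([(524,137),(436,148),(348,158),(260,168)],(170,170),5),45)
B=hit('top',f([(551,370),(461,381),(372,392),(281,402)],(170,170),5),45)
print(np.linalg.norm(np.diff((A+B)/2,axis=0),axis=1))
sA=hit('scene',f([(270,83),(225,120),(177,159),(129,200)],(205,195),4),45)
sB=hit('scene',f([(402,178),(357,219),(311,262),(262,307)],(205,195),4),45)
print(np.linalg.norm(np.diff((sA+sB)/2,axis=0),axis=1))
a=cv2.absdiff(cv2.imread('pics/t7.png'),cv2.imread('pics/top0.png')).max(2)>50
print([ (x,y,w,h,n) for x,y,w,h,n in cv2.connectedComponentsWithStats(a[:285].astype(np.uint8))[2][1:] if n>8])
```

```text
[45.20036191 44.81127783 45.17262661]
[44.74686834 45.22775927 45.32281699]
[(np.int32(254), np.int32(195), np.int32(8), np.int32(19), np.int32(75)), (np.int32(236), np.int32(199), np.int32(8), np.int32(7), np.int32(35)), (np.int32(245), np.int32(199), np.int32(8), np.int32(6), np.int32(31)), (np.int32(219), np.int32(200), np.int32(4), np.int32(12), np.int32(30)), (np.int32(226), np.int32(200), np.int32(4), np.int32(8), np.int32(21)), (np.int32(190), np.int32(206), np.int32(7), np.int32(10), np.int32(43)), (np.int32(247), np.int32(206), np.int32(6), np.int32(3), np.int32(11)), (np.int32(242), np.int32(221), np.int32(3), np.int32(7), np.int32(14)), (np.int32(411), np.int32(221), np.int32(26), np.int32(25), np.int32(394)), (np.int32(228), np.int32(223), np.int32(7), np.int32(35), np.int32(88)), (np.int32(259), np.int32(229), np.int32(8), np.int32(26), np.int32(92)), (np.int32(388), np.int32(228), np.int32(26), np.int32(22), np.int32(400)), (np.int32(241), np.int32(231), np.int32(8), np.int32(26), np.int32(92)), (np.int32(250), np.int32(239), np.int32(8), np.int32(13), np.int32(53)), (np.int32(193), np.int32(249), np.int32(8), np.int32(14), np.int32(68)), (np.int32(223), np.int32(248), np.int32(4), np.int32(8), np.int32(24)), (np.int32(514), np.int32(270), np.int32(46), np.int32(15), np.int32(573))]
```

Only the slats and the gauge changed, and every spacing reads 45 mm within measuring error.

```bash
python3 -c "
from h import *
print(workorder.sign_off())"
```

```text
the job is handed in; nothing more can be done
None
```

I spaced the three loose slats with the gauge, in order from the screwed end slat, and signed the job off at about 31 s on the clock.

- **Gauge:** I checked its orientation by projecting its outline over the scene image while it was held. The thick foot faced the end slat throughout.
- **Drawing:** I drew each slat in small steps until the wrist force rose, then held for about 1 s. Contact came within 0.2 mm of the predicted position each time.
- **Contact force:** The peak rise over the drag was about 6 N against the fixed end slat, eased to about 1.5 N before the hold. It was about 2.5 N against slat 1 and 3.5 N against slat 2.
- **Placing:** The gauge stands upright on the bench at about (444, -282), clear of the rack, with the arm withdrawn.

**Last checks:** Slat centre spacings measured 45.2, 44.8 and 45.2 mm from the top camera, and 44.7, 45.2 and 45.3 mm from the scene camera. The target is 45 mm, and the small differences are within pixel-reading error. Comparing top pictures from before and after, only the slats, the gauge and the arm had changed. No check failed or disagreed.

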